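# Take a plunger out of the bench centres and show its thread to the camera

## Robot

A 6-joint arm with a two-finger parallel gripper is mounted at the origin on the work surface. World frame = base frame: x ahead of the robot, y to its left, z up, the work surface at z = 0. Lengths are in mm, angles in rad, forces in N, time in s.
With the tool pointing down it reaches from about 350 to 775 mm from the base axis. Payload 7.3 kg.
Tool frame: the origin (TCP) lies midway between the tips of the shut fingers; the grasp point (between the pads) lies 19 mm behind it; z points along the fingers, y is the direction in which the jaws open and shut (so a half turn about z gives the same grasp; the last joint's range is limited). The gripper opens to 92 mm and grips with 3 to 60 N. Pads are 19 mm wide; open, the fingers measure 130 mm over their backs; the gripper's body (75 mm by 190 mm) begins 47 mm behind the grasp point.
Start: joints at [-1.422, 0.342, 1.524, -0, 1.275, -0.146], TCP at [152.56, -502.365, 226.741] pointing down, gripper open.
Joint ranges: [-2.53, 2.53], [-0.77, 2.02], [0.04, 2.7], [-1, 4.14], [0.28, 2.66], [-3.11, 3.11]. Speed limits (rad/s): [2.57, 2.57, 3.14, 3.14, 3.14, 3.14].

## Interface

Orientations are given as [roll, pitch, yaw] about the fixed x, y, z axes, in that order (R = Rz(yaw) Ry(pitch) Rx(roll)).
In Python, from plant import sensors, imaging, ticket gives the robot as it stands. The module is installed in compiled form; this text tells all that it offers.
- The arm moves only by the tool arm_command, never from a script. Its argument "increments" is one flat list of numbers, 5 for each row, row after row: the closure, from 0 (fully open) to 1 (shut), then the shift along the tool's x, y, z in mm, then the turn about the tool's z in degrees. In form: [hand, dx, dy, dz, spin, hand, dx, dy, dz, spin, ...]. A call has 1 to 20 rows; each row is the pose to reach, as a shift and turn from the pose commanded when the call began, along the tool's axes at that moment; what a row does not reach only later rows make up. A row lasts 1/8 s, in which the tool goes at most 62.5 mm and 10.7 degrees, less where a joint would pass 70% of its speed; a pose out of reach is approached as far as the arm can. A call with a gripper value outside its range is refused whole. The fingers move at their own pace and stop on an object; the grip force is fixed at half the most. Time passes only in rows, so rows that repeat a pose let the fingers close. It gives the time, the measured TCP pose, the force and the opening at its end, in the units of the state.
- sensors.get_obs(): the state, without advancing time (a new reading comes with each control period).
- imaging.capture(name): name is "scene" or "side" or "wrist"; returns the picture (480x640x3 uint8, blue, green, red); there is no depth.
- imaging.calibration(name): a dict with "fx", "fy", "cx", "cy" (pixels), "world_to_cam" (4x4, takes a point from world to camera coordinates); the wrist camera has in their place "hand_eye" (4x4, takes a point from camera to tool coordinates, whose origin is the TCP and whose axes are the flange's). Camera axes: x right, y down, z forward; pixel columns grow to the right and rows downward; lengths in mm; the calibration is good to about 2 mm. A picture is of the moment at which its call begins: read the wrist's pose just before it. calibration takes no time and is no camera call.
- ticket.close_job(): hands the job in, once; it reports no verdict.
The state is a dict: "time": time; "joint_positions": joint angles; "dq": joint speeds; "tau": joint torques, N m; "tool_pos": TCP position; "tcp_rot": TCP orientation; "contact_force": force on the tool from outside, world axes, zero at the start; "moment": the same for the moment, N m; "grip_width": finger opening in mm.
Only numpy, scipy, OpenCV 4.12 (cv2) and the standard library are available. Lean on these libraries where they do the work, as an engineer would, in place of code of your own. Each camera call takes 0.05 s, during which the arm holds its last target. There are 200 camera calls.

## Task

The steel plunger between the bench centres is due for its picture: free the tailstock's clamp knob, draw the tailstock back until its point is well out of the plunger, then take the plunger off the other point and out of the V-rests without dropping it. Present it in the air to the inspection camera: level and in line with the lens, its threaded end facing the lens squarely, centred on it and 60 mm in front of it. Finish while still holding it there in the gripper, motionless and touching nothing else, and leave the camera and everything else on the table alone.

Things in the scene. Friction and masses are not known exactly. Their poses are not given: they have to be found in the camera images.
- bench: bench centres, fixed: steel bed 420 x 72 mm, 40 mm high (x -200 to +220 mm), green headstock (fixed) at its -x end, green tailstock at its +x end, two V-rests between, at x -65 and +25 mm, 111 mm high, feet 30 mm long along x. The headstock's steel cone point reaches x -96 mm at 110 mm height. Origin on the table under the bed, x along the bed from headstock to tailstock, z up
- tailstock (a joint): slide of the tailstock along the bed (m): 0 = closed, its cone point 9 mm inside the plunger's bore (as it starts); grows as it is drawn back along the bench's +x; stop at 0.055. Freed, it slides with about 3 N and stays where it is left. Body 48 x 50 mm, 135 mm high; its middle, under the knob, is at bench x = 115 mm + joint value; its point's tip lies 59 mm from there towards -x
- clamp_knob (a joint): turn of the black clamp knob on top of the tailstock (rad): 0 = hard tight, grows anticlockwise seen from above (loosening); it grips the bed up to about 0.6 and is free beyond; stop at 1.8. Starts tight, between 0 and 0.25. Turns with about 0.1 N m and stays where it is left. While tight its toothed shoe locks the tailstock to the bed, which must not be forced
- knob_grip (a point): point to grip the clamp knob: on its upright axis, 163 mm above the table, 11 mm below its top. The knob is a bar grip 44 mm long (the point's x), 14 mm thick (its y), 142 to 174 mm above the table, orange mark on top towards +x; it turns with the knob and travels with the tailstock. At joint value 0 the bar lies along the bed. Once free it also serves as handle to draw the tailstock
- plunger: the plunger to present: bright steel tube 170 mm long, 28 mm thick, 20 mm bore, 0.36 to 0.5 kg, balanced at mid length. Origin on its axis at mid length, x along it to the threaded end. Lies level in the V-rests, axis 110 mm above the table, x as the bench's, mid length at bench x -20 mm; grip it there. Each point is 9 mm in its bore: shift it 15 mm along +x to lift; needs the tailstock 30 mm back
- mouth (a point): centre of the plunger's threaded end face (85 mm from mid length, on the axis). The last 30 mm at this end carry a dark thread of 26 mm diameter; the other end is plain
- camera: inspection camera's stand, fixed to the table: dark base plate 150 x 120 x 18 mm, upright steel post 25 mm thick and 348 mm high. Origin on the table straight under the lens front; the post stands 120 mm from it along +x, the base plate spans x 25 to 175 mm. The camera on the post looks level along this frame's -x
- lens (a point): centre of the camera's lens front, in the middle of a white ring light 68 mm in diameter (the foremost part of the camera; blue camera box behind it, 120 mm from lens front to post). The lens looks level along the point's -x; z up. It stands 225 to 285 mm above the table, wherever the camera was last clamped on its post
- focus (a point): the camera's focus: the point in the air 60 mm straight in front of the lens front (along its -x). Same axes as lens
- spare_a: another plunger like the first, lying in the black serrated rack at the robot's right; leave it. Origin at mid length
- spare_b: another plunger in the same rack; leave it. Origin at mid length
- caliper: steel caliper with a black slide, 235 mm long, lying flat; leave it
- micrometer: blue and steel micrometer, about 140 mm long, lying flat; leave it
- tape: orange tape measure, 62 x 34 x 58 mm; leave it
- pen: black pen, 137 mm long; leave it
- gauge_case: blue case with a white lid, 100 x 150 x 44 mm; leave it
- calculator: grey pocket calculator, 150 x 85 x 12 mm; leave it

How it is judged (in metres and radians):
On the way, in this order (a step that is already met when the one before it is completed fails the run):
1. the clamp knob is turned free (value of joint clamp_knob above 0.55 rad), for 0.1 s.
2. the tailstock is drawn back, its point out of the plunger (value of joint tailstock above 0.02 m), for 0.1 s.
3. the plunger is lifted out in the gripper (height (world z) of plunger above 0.16 m and contact force between the fingers and plunger above 1 N), for 0.2 s.
At the end, for the whole second after the job is handed in: The gripper still holds the plunger, motionless, its threaded face centred within 15 mm of the point 60 mm before the lens, axis within 0.15 rad of the lens axis, clear of camera and bench; tailstock still back 20 mm or more; other loose things within 20 mm of their places (distance between mouth and focus below 0.015 m and angle between the x axis of plunger and the x axis of lens, either way round below 0.15 rad and contact force between the fingers and plunger above 1 N and height (world z) of plunger above 0.18 m and linear speed of plunger below 0.02 m/s and angular speed of plunger below 0.15 rad/s and contact force between plunger and camera below 0.1 N and contact force between plunger and bench below 0.1 N and value of joint tailstock above 0.02 m and distance of each of spare_a, spare_b, caliper, micrometer, tape, pen, gauge_case, calculator from where it was at the start of the episode below 0.02 m); the arm keeps its last pose, push and grip.
It fails at once if the tailstock is forced while its clamp is tight (value of joint clamp_knob below 0.4 rad and value of joint tailstock above 0.005 m).
It fails at once if the camera or its stand is touched (contact force between camera and anything else above 1 N).
It fails at once if the plunger is dropped (height (world z) of plunger below 0.09 m).
It fails at once if another thing on the table is disturbed (moved 20 mm) (distance of any of spare_a, spare_b, caliper, micrometer, tape, pen, gauge_case, calculator from where it was at the start of the episode above 0.02 m).
It also fails if it takes over 51 s, if anything falls off the work surface, if the arm or the gripper's body presses on something with over 40 N, if the wrist force passes 120 N, or if a joint passes its speed limit or range.

## Working session

There is one attempt and no reset: what is moved stays moved. The work goes in short steps, Python scripts to look and compute and a tool call to move; the robot and the scene stay as the last step left them, time stands still between calls to the robot, and variables do not carry over. Pictures are saved under pics/ and viewed, about 8 in all and at most 12, crops included, and the job is handed in when it is done.

Besides the shell and the picture viewer there is one more tool, called as name(argument=value, ...) on one line, values as JSON. arm_command: Moves the arm, as the interface text tells. Its arguments: {"type":"object","properties":{"increments":{"type":"array","items":{"type":"number"}}},"required":["increments"]}

```bash
mkdir -p pics
python3 - <<'E'
from plant import sensors, imaging
import cv2,json
import numpy as np
np.set_printoptions(precision=3,suppress=True)
print(sensors.get_obs())
for n in("scene","side","wrist"):
    print(n,imaging.calibration(n))
for n in("scene","side"):
    cv2.imwrite(f"pics/{n}0.png",imaging.capture(n))
E
```

```text
{'time': 0.0, 'joint_positions': array([-1.422,  0.343,  1.525, -0.   ,  1.275, -0.146]), 'dq': array([ 0.   , -0.   , -0.001, -0.001,  0.001,  0.   ]), 'tau': array([  0.001, -43.123, -24.423,   0.072,   0.056,  -0.   ]), 'tool_pos': array([ 152.504, -501.942,  226.069]), 'tcp_rot': array([-3.14 , -0.   ,  0.295]), 'contact_force': array([ 0.999,  1.383, -0.617]), 'moment': array([0.007, 0.019, 0.043]), 'grip_width': 91.69935342086079}
scene {'fx': 598.1657626644202, 'fy': 598.1657626644202, 'cx': 311.1053431694827, 'cy': 240.83734924482584, 'world_to_cam': array([[   0.664,    0.748,   -0.012, -297.66 ],
       [   0.534,   -0.485,   -0.693, -212.165],
       [  -0.524,    0.454,   -0.721, 2014.117],
       [   0.   ,    0.   ,    0.   ,    1.   ]])}
side {'fx': 555.5510414410497, 'fy': 555.5510414410497, 'cx': 317.1908840458255, 'cy': 234.09719930019108, 'world_to_cam': array([[  -0.953,   -0.302,    0.019,  505.606],
       [  -0.222,    0.658,   -0.72 ,  269.371],
       [   0.205,   -0.69 ,   -0.694, 1339.185],
       [   0.   ,    0.   ,    0.   ,    1.   ]])}
wrist {'fx': 394.24576209106743, 'fy': 394.24576209106743, 'cx': 314.53212558461223, 'cy': 243.07473420419325, 'hand_eye': array([[   0.   ,   -0.967,   -0.254,   68.609],
       [   1.   ,    0.   ,    0.001,   -0.02 ],
       [  -0.001,   -0.254,    0.967, -158.365],
       [   0.   ,    0.   ,    0.   ,    1.   ]])}
```

View pics/scene0.png

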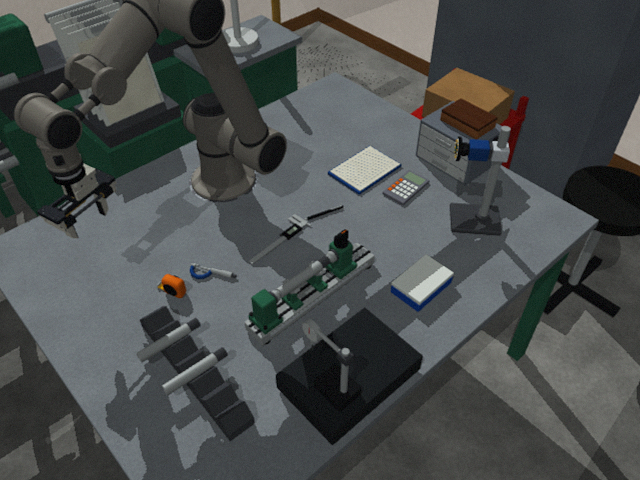

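View pics/side0.png

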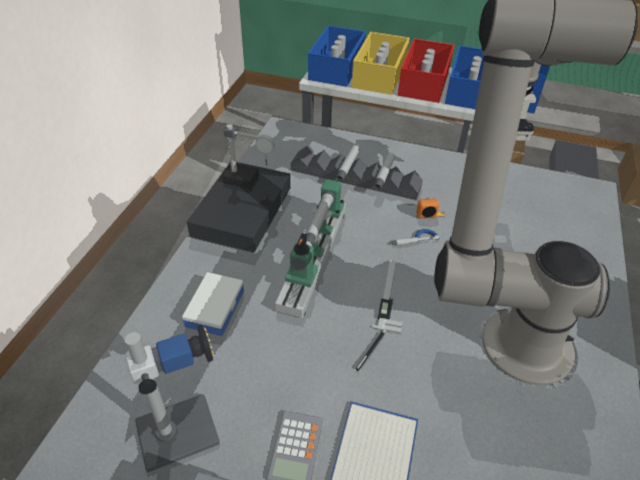

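The scene view has the bench with its knob near (343,236), headstock near (264,310), and the camera's ring near (460,149). In the side view the knob is near (302,241) and the ring near (208,344). I'll enlarge both.

Run:
```python
import cv2,numpy as np
def comp(src,boxes,k,out):
    im=cv2.imread(src);c=np.zeros((600,800,3),np.uint8);x0=0
    for (u,v,w,h) in boxes:
        p=cv2.resize(im[v:v+h,u:u+w],None,fx=k,fy=k,interpolation=cv2.INTER_CUBIC)
        p=cv2.convertScaleAbs(p,alpha=1.3)
        for i in range(0,w,10):
            if (u+i)%20==0: cv2.line(p,(i*k,0),(i*k,6),(0,255,255),1);cv2.putText(p,str(u+i),(i*k,16),0,.32,(0,255,255),1)
        for j in range(0,h,10):
            if (v+j)%20==0: cv2.line(p,(0,j*k),(6,j*k),(0,255,255),1);cv2.putText(p,str(v+j),(7,j*k+4),0,.32,(0,255,255),1)
        c[:p.shape[0],x0:x0+p.shape[1]]=p;x0+=p.shape[1]
    cv2.imwrite(out,c)
comp("pics/scene0.png",[(240,220,140,130),(440,120,60,130)],4,"pics/a.png")
comp("pics/side0.png",[(270,175,90,145),(120,325,110,145)],4,"pics/b.png")
```

```text
(no output)
```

View pics/a.png

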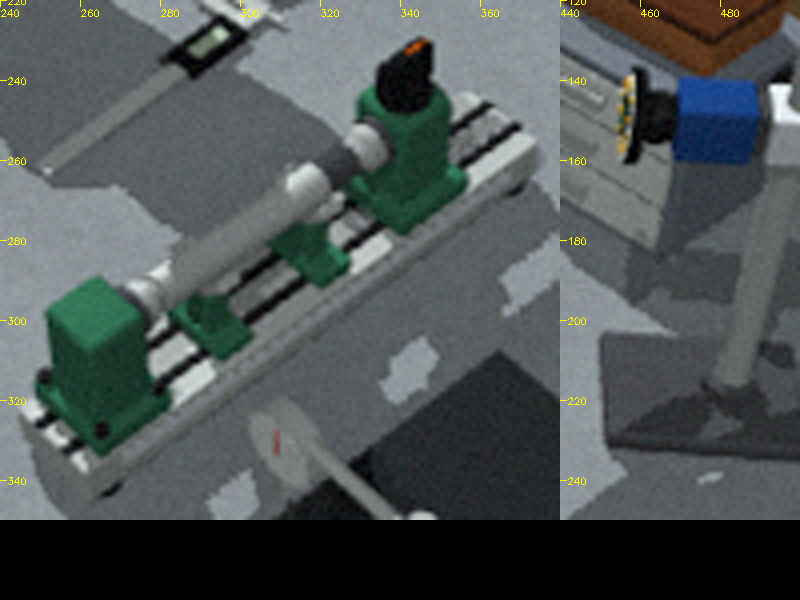

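View pics/b.png

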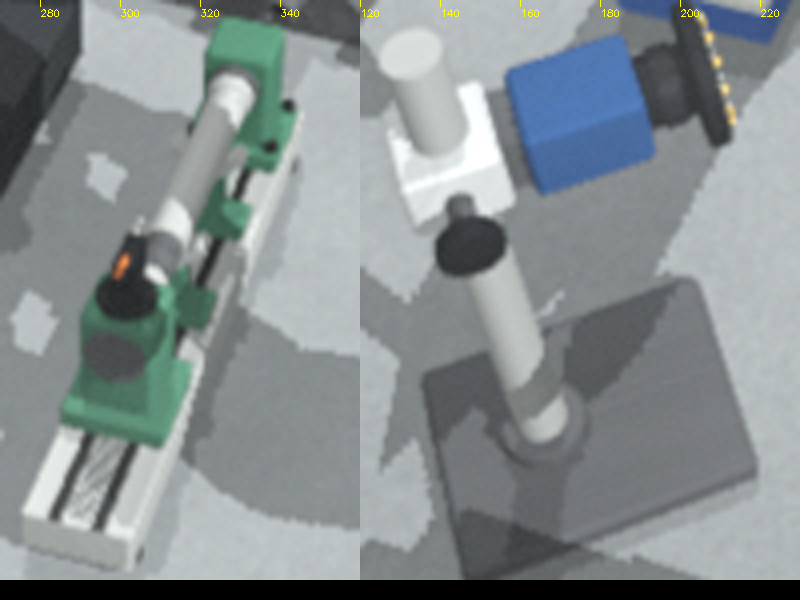

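The enlarged crops give bed corners, knob top, ring centre, post and base plate corners in both views. I'll fit the bench and camera poses to these.

```bash
cat > h.py <<'E'
import numpy as np,cv2
from scipy.optimize import least_squares
from plant import sensors,imaging
np.set_printoptions(precision=2,suppress=True,linewidth=150)
C={n:imaging.calibration(n) for n in("scene","side","wrist")}
def proj(n,P):
    c=C[n];W=np.array(c["world_to_cam"]);p=np.atleast_2d(P)@W[:3,:3].T+W[:3,3]
    return np.c_[c["fx"]*p[:,0]/p[:,2]+c["cx"],c["fy"]*p[:,1]/p[:,2]+c["cy"]]
def tri(a,b):
    return least_squares(lambda p:np.r_[proj("scene",p)[0]-a,proj("side",p)[0]-b],[500,0,100]).x
def fr(q,P):
    c,s=np.cos(q[2]),np.sin(q[2]);P=np.atleast_2d(P).astype(float)
    return np.c_[q[0]+c*P[:,0]-s*P[:,1],q[1]+s*P[:,0]+c*P[:,1],P[:,2]]
def fit(obs,x0):
    def r(q):
        return np.concatenate([proj(n,fr(q,P if len(P)==3 else (*P,q[3])))[0]-uv for n,P,uv in obs])
    s=least_squares(r,x0,loss="soft_l1",f_scale=1.0)
    return s.x,r(s.x).reshape(-1,2)
E
python3 - <<'E'
from h import *
k=tri((341,234),(302,238));l=tri((458,148.7),(209.5,342));print("knob",k,"lens",l, "hs?")
b=[("scene",(-200,36,40),(246.3,320)),("scene",(-200,-36,40),(263.7,337)),("scene",(220,-36,40),(374.2,256.2)),
("side",(220,36,40),(302.5,310)),("side",(220,-36,40),(276.3,303.8)),("scene",(115,0,174),(341,234)),("side",(115,0,174),(302,238))]
q,r=fit(b,[k[0],k[1],.3]);print(q,"\n",r)
c=[("scene",(0,0),(458,148.7)),("side",(0,0),(209.5,342)),("side",(25,60,18),(219.3,442.5)),("side",(25,-60,18),(204.3,395)),("side",(175,-60,18),(136.3,419.5)),
("side",(120,0,348),(133,337.5)),("side",(120,0,18),(166,432.5)),("scene",(120,0,18),(484,215))]
q,r=fit(c,[l[0],l[1],0,l[2]]);print(q,"\n",r)
print(proj("scene",fr(q,[(25,60,18),(25,-60,18)])))
E
```

```text
knob [577.6   -9.61 173.02] lens [619.22 393.04 269.66] hs?
[ 579.91 -120.22    1.6 ] 
 [[-1.83  1.76]
 [-1.27  1.43]
 [ 0.26 -2.74]
 [ 0.37  0.47]
 [-1.48  0.07]
 [-0.13 -1.68]
 [-0.85  1.32]]
[615.87 394.67   0.71 271.36] 
 [[-2.92 -1.69]
 [-0.4   0.91]
 [ 0.14 -0.51]
 [-0.22 -1.87]
 [-2.06 -1.65]
 [-0.36  1.55]
 [ 0.57  0.79]
 [-2.73  0.94]]
[[449.52 200.45]
 [450.59 226.95]]
```

```bash
cat >> h.py <<'E'
def Rt():
    from scipy.spatial.transform import Rotation as R
    o=sensors.get_obs();return o,R.from_euler("xyz",o["tcp_rot"]).as_matrix(),np.array(o["tool_pos"])
def delta(P,yaw):
    o,R,p=Rt();y=np.arctan2(R[1,0],R[0,0]);d=(yaw-y+np.pi)%(2*np.pi)-np.pi
    print("t %.2f"%o["time"],"now",p,"yaw %.3f"%y,"-> d",R.T@(np.array(P)-p),"spin %.1f"%-np.degrees(d))
def wproj(P,o=None):
    o,R,p=o or Rt();c=C["wrist"];H=np.array(c["hand_eye"])
    q=((np.atleast_2d(P)-p)@R-H[:3,3])@H[:3,:3]
    return np.c_[c["fx"]*q[:,0]/q[:,2]+c["cx"],c["fy"]*q[:,1]/q[:,2]+c["cy"]]
E
python3 -c "
from h import *
delta((578,-40,270),1.58)
print('disc',tri((311,330),(264,145)),'case',tri((430,262),(228,283)))"
```

```text
t 0.10 now [ 152.51 -501.99  226.13] yaw 0.295 -> d [ 541.37 -318.51  -43.35] spin -73.6
disc [ 780.48 -290.47  214.13] case [739.65 132.28  97.54]
```

arm_command(increments=[0,20,-12,-2,-3,0,60,-35,-5,-8,0,110,-65,-9,-15,0,160,-94,-13,-22,0,210,-124,-17,-29,0,260,-153,-21,-35,0,310,-182,-25,-42,0,360,-212,-29,-49,0,410,-241,-33,-56,0,460,-271,-37,-63,0,505,-297,-41,-69,0,530,-312,-43,-72,0,541,-318,-43,-73.6,0,541,-318,-43,-73.6,0,541,-318,-43,-73.6])

```text
time: 1.98
tool_pos: [577.0, -41.6, 269.7]
tcp_rot: [-3.141, 0.0, 1.578]
contact_force: [0.6, 0.1, 0.6]
grip_width: 92.0
```

Run:
```python
from h import *
o=Rt();print(o[2],o[0]["tcp_rot"])
im=imaging.capture("wrist");cv2.imwrite("pics/w1.png",im)
q=(579.9,-120.2,1.6)
print(wproj(fr(q,[(115,0,174),(65,0,110),(-20,0,110),(-105,0,110),(220,36,40),(220,-36,40)]),o))
```

```text
[577.04 -41.63 269.69] [-3.14  0.    1.58]
[[313.36 190.3 ]
 [315.   240.75]
 [317.05 333.45]
 [318.85 415.35]
 [271.57  56.49]
 [351.15  54.6 ]]
```

View pics/w1.png

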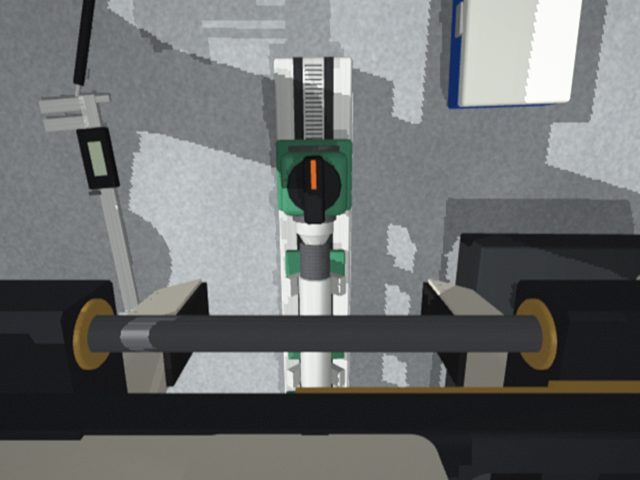

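The wrist view agrees with the fit: knob top around (314,188), bed end corners at (274,58) and (352,57), plunger axis at u≈316. Next an enlarged look at the knob for its angle.

Run:
```python
import cv2
im=cv2.imread("pics/w1.png")[45:265,255:375]
p=cv2.resize(im,None,fx=5,fy=5,interpolation=cv2.INTER_CUBIC)[:600*2]
p=cv2.convertScaleAbs(p,alpha=1.8,beta=20)
cv2.imwrite("pics/w1c.png",p[400:1000])   # origin (255,125), x5
```

```text
(no output)
```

View pics/w1c.png

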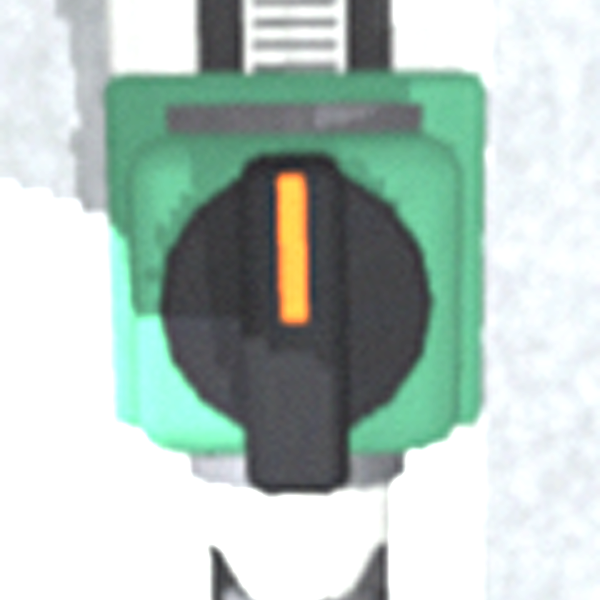

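The mark runs from crop (292,178) to (294,320), about 0.015 rad anticlockwise of tool x. The bar centre is about (314,190), 0.6 px from the prediction, so the knob is at (577,-5), yaw about 1.593.

```bash
python3 -c "
from h import *
delta((577,-5,149),1.593)"
```

```text
t 2.02 now [577.13 -41.82 269.81] yaw 1.578 -> d [ 36.86   0.16 120.8 ] spin -0.9
```

arm_command(increments=[0,15,0,20,-0.9,0,30,0,50,-0.9,0,37,0,80,-0.9,0,37,0,100,-0.9,0,37,0,114,-0.9,0,37,0,121,-0.9,0,37,0,121,-0.9,0,37,0,121,-0.9])

```text
time: 3.02
tool_pos: [578.0, -4.1, 149.5]
tcp_rot: [3.14, 0.0, 1.595]
contact_force: [-0.0, -0.1, 0.3]
grip_width: 91.5
```

Run:
```python
from h import *
delta((577,-5,149),1.593)
o=Rt()
im=imaging.capture("wrist");cv2.imwrite("pics/w2.png",im[120:480])
print(wproj((577,-5,174),o))
```

```text
t 3.02 now [577.97  -4.11 149.51] yaw 1.595 -> d [-0.87 -0.99  0.5 ] spin 0.1
[[310.29 330.65]]
```

View pics/w2.png

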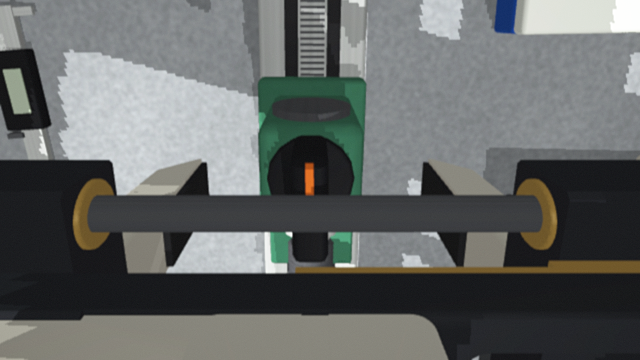

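The knob bar sits at u≈310 with the fingers centred at about 314, so it is within 1.5 mm of the jaw centre. I'll nudge across and close.

arm_command(increments=[0,-1,-1.2,0,0,0.5,-1,-1.2,0,0,1,-1,-1.2,0,0,1,-1,-1.2,0,0,1,-1,-1.2,0,0,1,-1,-1.2,0,0,1,-1,-1.2,0,0])

```text
time: 3.95
tool_pos: [576.3, -4.9, 148.7]
tcp_rot: [-3.142, 0.0, 1.595]
contact_force: [0.3, -1.5, -0.2]
grip_width: 36.7
```

Still closing; more time.

arm_command(increments=[1,0,0,0,0,1,0,0,0,0,1,0,0,0,0,1,0,0,0,0])

```text
time: 4.45
tool_pos: [576.1, -4.9, 148.7]
tcp_rot: [-3.141, 0.0, 1.595]
contact_force: [-2.2, -0.1, 0.4]
grip_width: 13.7
```

arm_command(increments=[1,0,0,0,-3,1,0,0,0,-7,1,0,0,0,-12,1,0,0,0,-17,1,0,0,0,-22,1,0,0,0,-27,1,0,0,0,-32,1,0,0,0,-37,1,0,0,0,-42,1,0,0,0,-47,1,0,0,0,-52,1,0,0,0,-57,1,0,0,0,-61,1,0,0,0,-63,1,0,0,0,-63,1,0,0,0,-63])

```text
time: 6.45
tool_pos: [575.2, -5.5, 148.7]
tcp_rot: [-3.14, -0.002, 2.695]
contact_force: [-5.5, -2.5, 3.1]
grip_width: 13.7
```

Run:
```python
from h import *
o=Rt();print(o[0]["contact_force"],o[0]["moment"],o[0]["grip_width"])
p=o[2];b=1.6
delta(p+40*np.array([np.cos(b),np.sin(b),0]),1.595+1.1)
```

```text
[-5.55 -2.53  3.08] [-0.33  0.65  0.05] 13.691935578699963
t 6.45 now [575.22  -5.46 148.71] yaw 2.695 -> d [18.33 35.55 -0.03] spin -0.0
```

arm_command(increments=[1,1,2,0,0,1,3,6,0,0,1,6,11.5,0,0,1,9,17.5,0,0,1,12,23.3,0,0,1,15,29,0,0,1,17.3,33.5,0,0,1,18.3,35.5,0,0,1,18.3,35.5,0,0,1,18.3,35.5,0,0])

```text
time: 7.7
tool_pos: [574.5, 35.0, 148.7]
tcp_rot: [-3.141, -0.001, 2.695]
contact_force: [-5.4, -1.4, 3.5]
grip_width: 13.7
```

arm_command(increments=[0,0,0,0,0,0,0,0,0,0,0,0,0,0,0,0,0,0,0,0,0,0,0,0,0,0,0,0,-15,0,0,0,0,-50,0,0,0,0,-95,0,0,0,0,-120,0,0,0,0,-120,0])

```text
time: 8.95
tool_pos: [576.2, 35.0, 271.8]
tcp_rot: [3.139, 0.005, 2.695]
contact_force: [0.5, 0.4, 0.1]
grip_width: 91.5
```

Run:
```python
from h import *
q=(579.9,-120.2,1.6)
m=fr(q,[(-20,0,270)])[0];print(m)
delta(m,1.595)
```

```text
[ 580.48 -140.19  270.  ]
t 8.95 now [576.2   34.96 271.79] yaw 2.695 -> d [ -79.56 -156.1     1.89] spin 63.0
```

arm_command(increments=[0,-4,-8,0,3,0,-12,-24,0,10,0,-22,-43,0,18,0,-33,-65,0,26,0,-44,-86,1,35,0,-55,-108,1,44,0,-66,-130,1,53,0,-75,-147,2,60,0,-79.5,-156,2,63,0,-79.5,-156,2,63,0,-79.5,-156,2,63])

```text
time: 10.32
tool_pos: [579.3, -139.4, 266.5]
tcp_rot: [-3.141, -0.0, 1.597]
contact_force: [-0.3, -0.1, 0.8]
grip_width: 91.9
```

Run:
```python
from h import *
o=Rt();print(o[2],o[0]["tcp_rot"])
im=imaging.capture("wrist");cv2.imwrite("pics/w3.png",im)
q=(579.9,-120.2,1.6)
print(wproj(fr(q,[(115+40,0,174),(115-59+40,0,110),(65,0,110),(35,0,110),(-20,0,110),(-96,0,110),(25,0,110)]),o))
```

```text
[ 579.33 -139.42  266.46] [-3.14 -0.    1.6 ]
[[314.6  -61.12]
 [314.9   73.82]
 [315.02 117.61]
 [315.13 157.85]
 [315.31 226.67]
 [315.55 312.51]
 [315.16 170.82]]
```

View pics/w3.png

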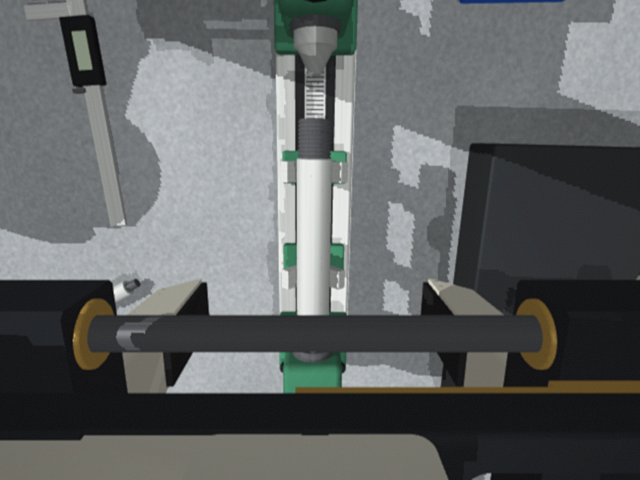

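The tailstock is back: its tip is at (315,76), with clear space down to the mouth at (316,119), as predicted. The plunger axis runs at u≈315. Now descend to its mid length.

```bash
python3 -c "
from h import *
delta((579.9,-141,91.5),1.592)"
```

```text
t 10.38 now [ 579.41 -139.32  266.62] yaw 1.597 -> d [ -1.73   0.48 175.12] spin 0.3
```

arm_command(increments=[0,-1,0,15,0.3,0,-1.5,0.5,45,0.3,0,-1.5,0.5,80,0.3,0,-1.5,0.5,115,0.3,0,-1.5,0.5,145,0.3,0,-1.5,0.5,165,0.3,0,-1.5,0.5,174,0.3,0,-1.5,0.5,174,0.3,0,-1.5,0.5,174,0.3,1,-1.5,0.5,174,0.3,1,-1.5,0.5,174,0.3,1,-1.5,0.5,174,0.3,1,-1.5,0.5,174,0.3,1,-1.5,0.5,174,0.3,1,-1.5,0.5,174,0.3,1,-1.5,0.5,174,0.3,1,-1.5,0.5,174,0.3,1,-1.5,0.5,174,0.3])

```text
time: 12.62
tool_pos: [578.4, -141.5, 92.5]
tcp_rot: [-3.138, -0.0, 1.59]
contact_force: [-5.2, -1.1, 2.8]
grip_width: 27.0
```

arm_command(increments=[1,0,-1.2,0,0,1,1,-1.2,0,0,1,4,-1.2,0,0,1,8,-1.2,-0.5,0,1,12,-1.2,-0.5,0,1,16,-1.2,-0.5,0,1,18.5,-1.2,-0.5,0,1,18.5,-1.2,-0.5,0,1,18.5,-1.2,-0.5,0])

```text
time: 13.75
tool_pos: [578.5, -122.9, 93.1]
tcp_rot: [3.141, -0.0, 1.59]
contact_force: [0.4, -0.3, -4.2]
grip_width: 27.5
```

arm_command(increments=[1,0,0,-2,0,1,0,0,-6,0,1,0,0,-10,0,1,0,0,-12,0,1,0,0,-12,0])

```text
time: 14.38
tool_pos: [578.5, -123.1, 105.5]
tcp_rot: [3.141, 0.0, 1.59]
contact_force: [0.3, 0.2, -4.0]
grip_width: 27.2
```

Run:
```python
from h import *
o=Rt();print(o[0]["contact_force"],o[0]["moment"],o[2])
im=imaging.capture("wrist");cv2.imwrite("pics/w4.png",cv2.resize(im[0:360,200:440],None,fx=1.6,fy=1.6))
```

```text
[ 0.33  0.2  -3.98] [-0.   -0.09  0.01] [ 578.54 -123.13  105.48]
```

View pics/w4.png

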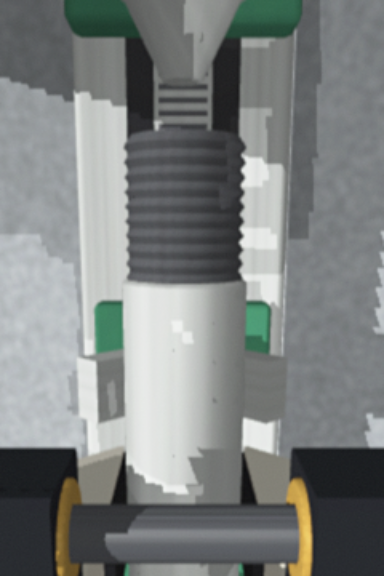

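Lifted cleanly, level, both points clear; mouth centre about (315,82) in full-image pixels.

Run:
```python
from h import *
o,R,p=Rt()
for L in (81,83,85,87): print(L,wproj(p+R@np.array([L,0,-19-13]),(o,R,p)), wproj(p+R@np.array([L-30,0,-19-13]),(o,R,p)))
q=(615.9,394.7,.71)
print(fr(q,(-145,0,0)))
delta((578,-115,330),1.592)
delta((*fr(q,(-165,0,0))[0,:2],420),.71)
```

```text
81 [[312.52  95.21]] [[312.62 194.5 ]]
83 [[312.52  88.13]] [[312.61 188.26]]
85 [[312.51  81.  ]] [[312.6  181.96]]
87 [[312.5  73.8]] [[312.6  175.61]]
[[505.94 300.18   0.  ]]
t 14.43 now [ 578.41 -123.09  105.26] yaw 1.590 -> d [   8.07   -0.24 -224.74] spin -0.1
t 14.43 now [ 578.41 -123.09  105.26] yaw 1.590 -> d [ 411.79  -79.81 -314.8 ] spin 50.4
```

arm_command(increments=[1,0,0,-15,0,1,0,0,-45,0,1,0,0,-85,0,1,0,0,-125,0,1,5,-1,-165,0,1,15,-3,-200,2,1,40,-8,-225,5,1,75,-15,-240,9,1,115,-22,-252,14,1,155,-30,-262,19,1,195,-38,-272,24,1,235,-46,-282,29,1,275,-54,-290,34,1,315,-61,-298,39,1,350,-68,-305,43,1,380,-74,-310,46.5,1,400,-78,-313,49,1,411,-80,-315,50.4,1,411,-80,-315,50.4,1,411,-80,-315,50.4])

```text
time: 16.92
tool_pos: [490.6, 285.8, 420.5]
tcp_rot: [3.141, -0.0, 0.71]
contact_force: [-0.4, -0.9, -4.5]
grip_width: 27.2
```

Run:
```python
from h import *
o=Rt();print(o[2],o[0]["tcp_rot"],o[0]["contact_force"])
im=imaging.capture("wrist");cv2.imwrite("pics/w5.png",im[:400])
q=(615.9,394.7,.71);
print(wproj(fr(q,[(0,0,271),(0,34,271),(0,-34,271),(120,0,348)]),o))
```

```text
[490.56 285.84 420.54] [ 3.14 -0.    0.71] [-0.41 -0.86 -4.51]
[[ 312.7    -6.12]
 [ 263.59   -6.17]
 [ 361.79   -6.07]
 [ 311.9  -388.18]]
```

View pics/w5.png

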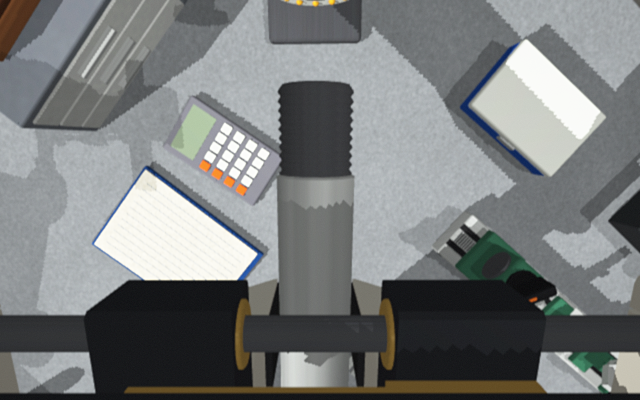

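The wrist view shows the ring's lower LEDs at the top edge (u 272–358, v≈2) and the base plate's front edge (269–361, v≈42), with the plunger axis at u≈316. I'll check against the model and take scene/side shots at the present height for the lens point.

Run:
```python
from h import *
im=cv2.imread("pics/w5.png")
o=Rt()
for q in [(615.9,394.7,.71),(619.2,393,.71)]:
    print(wproj(fr(q,[(25,60,18),(25,-60,18),(60,60,18),(60,-60,18),(0,0,240),(0,34,270),(0,0,237)]),o).round(1).tolist())
a=cv2.resize(im[0:50,250:380],None,fx=5,fy=5,interpolation=cv2.INTER_CUBIC);a=cv2.convertScaleAbs(a,alpha=1.6,beta=20)
s=imaging.capture("side");cv2.imwrite("pics/s5.png",s)
b=cv2.resize(s[300:400,140:300],None,fx=3.3,fy=3.3,interpolation=cv2.INTER_CUBIC)
c=np.zeros((590,655,3),np.uint8);c[:250,:650]=a;c[255:255+b.shape[0],:b.shape[1]]=b
cv2.imwrite("pics/c5.png",c)
```

```text
[[267.0, 41.7], [359.5, 41.7], [266.1, 11.5], [360.3, 11.6], [312.6, 8.2], [263.5, -5.8], [312.6, 9.4]]
[[269.6, 40.5], [362.2, 40.5], [268.8, 10.3], [363.1, 10.4], [317.1, 6.1], [268.4, -8.0], [317.1, 7.4]]
```

View pics/c5.png

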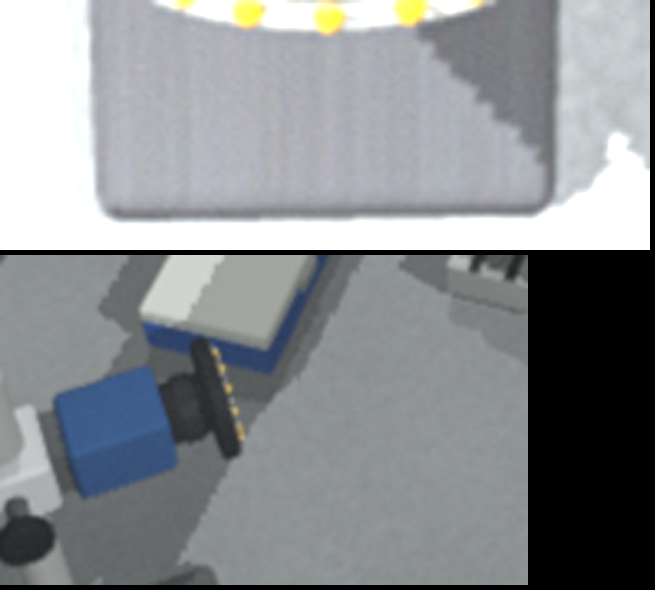

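Plate edges give a 2 mm sideways correction (lens at about (617.3,393.0), yaw 0.71). Now the lens height from both views.

Run:
```python
from h import *
o=Rt();q=(617.3,393.0,.71)
for z in (262,266,270,274): print(z,proj("scene",fr(q,(0,0,z))),proj("side",fr(q,(0,0,z))),wproj(fr(q,(0,0,z-34)),o),proj("side",fr(q,[(0,0,z-30),(0,0,z+30)])).ravel())
print("obs scene 458,148.7 side 209.4,342.5 wrist 315,6")
# white/yellow LED pixels in scene
s=imaging.capture("scene");cv2.imwrite("pics/sc5.png",s)
```

```text
262 [[454.56 150.17]] [[209.38 344.97]] [[315.34  13.05]] [211.25 354.35 207.43 335.21]
266 [[454.79 149.02]] [[209.13 343.69]] [[315.35  11.48]] [211.01 353.12 207.17 333.87]
270 [[455.02 147.87]] [[208.87 342.41]] [[315.36   9.87]] [210.76 351.88 206.9  332.53]
274 [[455.25 146.72]] [[208.61 341.12]] [[315.38   8.21]] [210.51 350.64 206.63 331.18]
obs scene 458,148.7 side 209.4,342.5 wrist 315,6
```

```bash
python3 -c "
from h import *
delta((506.5,298.7,253.3),.71)"
```

```text
t 17.07 now [490.72 285.72 420.32] yaw 0.710 -> d [ 20.43   0.39 167.02] spin -0.0
```

arm_command(increments=[1,0,0,10,0,1,0,0,30,0,1,0,0,55,0,1,0,0,80,0,1,0,0,105,0,1,0,0,130,0,1,0,0,150,0,1,0,0,162,0,1,2,0,167,0,1,6,0,167,0,1,11,0,167,0,1,16,0.4,167,0,1,19,0.4,167,0,1,20,0.4,167,0,1,20,0.4,167,0,1,20,0.4,167,0,1,20,0.4,167,0])

```text
time: 19.2
tool_pos: [506.0, 299.0, 253.2]
tcp_rot: [3.141, 0.0, 0.71]
contact_force: [-0.6, -0.4, -4.5]
grip_width: 27.3
```

Run:
```python
from h import *
delta((506.5,298.7,253.3),.71)
o=Rt();print(o[0]["contact_force"],o[0]["grip_width"])
q=(617.3,393.0,.71)
s=imaging.capture("side");t=imaging.capture("scene")
P=fr(q,[(-60,0,270.5),(-60,0,257.5),(-60,0,283.5),(0,0,270.5),(-90,0,270.5)])
print(proj("side",P),"\n",proj("scene",P))
c=np.zeros((600,800,3),np.uint8)
a=cv2.resize(s[310:380,150:290],None,fx=5,fy=5,interpolation=cv2.INTER_CUBIC)
b=cv2.resize(t[130:176,390:490],None,fx=5,fy=5,interpolation=cv2.INTER_CUBIC)
c[:350,:700]=a;c[355:585,:500]=b
cv2.imwrite("pics/c6.png",cv2.convertScaleAbs(c,alpha=1.4))
```

```text
t 19.20 now [505.99 299.03 253.22] yaw 0.710 -> d [ 0.17  0.58 -0.08] spin 0.0
[-0.61 -0.4  -4.45] 27.30222936250765
[[240.63 331.92]
 [241.17 336.09]
 [240.08 327.67]
 [208.84 342.25]
 [256.12 326.88]] 
 [[433.36 146.17]
 [432.74 149.89]
 [433.99 142.42]
 [455.05 147.73]
 [422.58 145.4 ]]
```

View pics/c6.png

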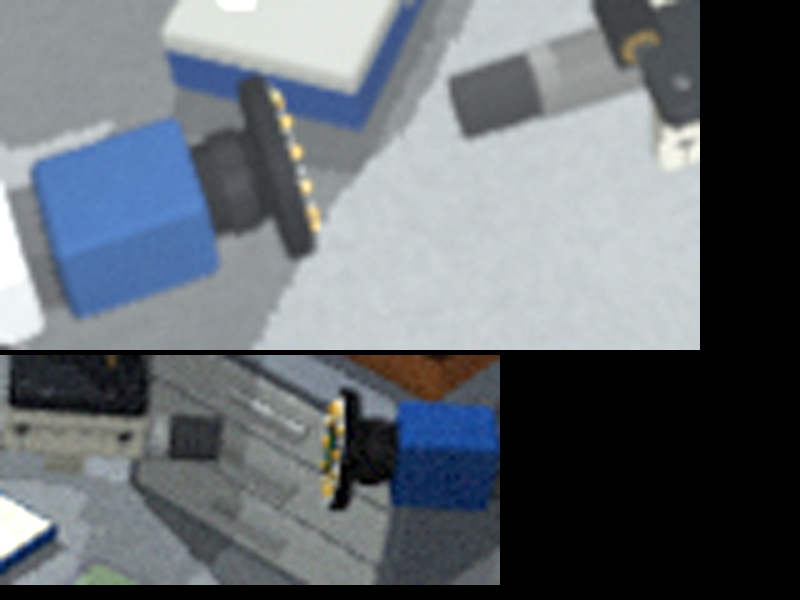

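Side view: mouth at (241.6,331.4) and ring front centre at (209.6,342.4), both within 1 px of the model. Scene view: mouth at (434,146.4), ring at (456.4,149.4). Both views suggest the lens is about 2 mm lower, so I'll drop by that much, let it settle and hand in.

arm_command(increments=[1,0,0.5,1,0,1,0,0.5,2,0,1,0,0.5,2,0,1,0,0.5,2,0,1,0,0.5,2,0,1,0,0.5,2,0,1,0,0.5,2,0,1,0,0.5,2,0])

```text
time: 20.3
tool_pos: [506.4, 298.7, 251.2]
tcp_rot: [3.142, 0.0, 0.71]
contact_force: [-0.1, 0.0, -4.3]
grip_width: 27.5
```

Run:
```python
from h import *
from plant import ticket
o=Rt();print(o[2],o[0]["dq"],o[0]["contact_force"],o[0]["grip_width"],o[0]["time"])
print(ticket.close_job())
```

```text
[506.38 298.72 251.17] [ 0.  0. -0. -0. -0.  0.] [-0.07  0.03 -4.28] 27.456304014828945 20.3
the job is handed in; nothing more can be done
None
```

The job is handed in at 20.3 s, with the plunger held in front of the lens; no verdict was reported.

- **Knob and tailstock:** I turned the knob about 1.1 rad anticlockwise and drew the tailstock back about 40 mm. A wrist picture showed its point clear of the plunger.
- **Plunger:** I gripped it at mid length, shifted it about 18.6 mm off the headstock point and lifted it out level. I then carried it above camera height and lowered it to the focus.

**Last checks**
- **Hold:** the arm was at rest, the grip opening was 27.5 mm (28 mm tube), and the only load was about 4.3 N downward, which fits the plunger's weight.
- **Position:** before a final 2 mm lowering, the mouth appeared within 1 px (about 2 mm) of the modelled focus in both views. The yaw matched the camera's fitted 0.71 rad.
- **Disagreement:** the ring sat about 1.5 px off the model in the scene view, which suggested the lens was 2–5 mm lower. The side view suggested about 2 mm. I corrected by 2 mm and took no picture after that. The remaining error should be a few millimetres, against the 15 mm tolerance.
- **Other things on the table:** I saw no contact with them, but I did not measure each one against its starting place.

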